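Close the pod tin with its nested lids, then lift off and hold only the outer lid

TASK

The coffee-pod tin is standing open: pick up its pair of nested lids together by the black knob, lower them onto the tin until the white inner lid is fully seated in the mouth, and only then let go of the knob. Then take the blue outer lid by its steel collar and lift it straight up, on its own, leaving the inner lid seated and untouched. Finish still holding the outer lid level and motionless in the gripper over the tin, at least 10 cm above where it sat, so that I can wipe it; do not shove the tin or disturb the things around it.

Things in the scene. Friction and masses are not known exactly. Their poses are not given: they have to be found in the camera images.
- tin: Loose round blue tin, upright and open at the top, 0.7 kg: outer diameter 90 mm, height 90 mm, wall 4 mm (mouth diameter 82 mm), two white coffee pods lying on its floor (no higher than 31 mm). Origin: centre of its underside; z up. Beware a boiler hung on the wall beyond the work, left of centre: underside 0.47 m up, nearest corner about x 0.68, y 0.15; draw the arm back before swinging left.
- tin_mouth (a point): Centre of the tin's mouth at rim height, 90 mm above the tin's underside.
- inner_lid: Loose white round lid with a black knob, 0.25 kg; starts on the worktop inside the outer lid. Origin: centre of its underside. Heights above it: plug, diameter 76 mm, 0 to 10 mm, lower edge chamfered 4 mm; flange, 88 mm, 10 to 14 mm, which rests on the tin's rim (seated, the origin is 80 mm above the tin's); boss, 48 mm, to 22 mm, which carries the outer lid; knob to 74 mm.
- knob_top (a point): Centre of the top of the inner lid's knob: straight round black post, diameter 18 mm, 74 mm above the inner lid's underside. It passes up through the hole in the outer lid and stands 26 mm clear above the collar while nested; lifting it lifts both lids.
- outer_lid: Loose blue round cap over the inner lid, 0.13 kg, outer diameter 108 mm. Origin: centre of the lower edge of its skirt. Skirt, inner diameter 102 mm, 0 to 20 mm; top plate 20 to 24 mm with a central 24 mm hole; steel collar above it. Nested, its origin is 2 mm above the inner lid's, with 3 mm of play sideways; only gravity holds it down.
- collar_top (a point): Centre of the top of the outer lid's upright steel collar, 46 mm above the skirt's lower edge. The collar surrounds the hole: outer diameter 34 mm, inner 24 mm, from 24 to 46 mm.
- sugar_jar: Bystander: glass jar with a pale lid, diameter 68 mm, 104 mm tall, loose. Origin: centre of its underside.
- salt_shaker: Bystander: small white shaker with a grey top, diameter 44 mm, 90 mm tall, loose. Origin: centre of its underside.
- teaspoon: Bystander: metal teaspoon lying flat, 130 x 26 x 11 mm, loose. Origin: centre of its underside.

How it is judged:
By the outcome, as a careful person would: the job done as asked, in the order asked, and still so for the second after the job is handed in, while the arm keeps its last pose, push and grip.
It also fails if it takes over 56 s, if anything falls off the work surface, if the arm or the gripper's body presses on something with over 40 N, if the wrist force passes 120 N, or if a joint passes its speed limit or range.

ROBOT

A 6-joint arm with a two-finger parallel gripper is mounted at the origin on a cart in front of the work surface, level with it; the furniture and walls round the work are solid. World frame = base frame: x ahead of the robot, y to its left, z up, the work surface at z = 0. Lengths are in m, angles in rad, forces in N, time in s.
With the tool pointing down it reaches from about 0.25 to 0.725 m from the base axis. Payload 4 kg.
Tool frame: the origin (TCP) lies midway between the tips of the shut fingers; the grasp point (between the pads) lies grip_point_offset behind it (grip_point_offset is the distance from the TCP to the grasp point, in m); z points along the fingers, y is the line along which they close (so a half turn about z gives the same grasp; the last joint's range is limited). The gripper opens to 85 mm and grips with 20 to 120 N. Pads are 22 mm wide; open, the fingers measure 114 mm over their backs; the gripper's body (76 mm by 85 mm) begins 54 mm behind the grasp point. The pads swing forward as they close: fully open they stand 13 mm farther back than shut.
Start: joints at [1.128, 0.241, 0.005, 1.335, 0, 1.571], TCP at [0.214, 0.452, 0.231] pointing down, gripper open.
Joint ranges: [-2.72, 2.72], [-1.05, 1.87], [-1.09, 1.28], [-1.99, 2.15], [-1.42, 1.44], [-3.14, 3.14]. Speed limits (rad/s): [2.79, 2.79, 3.14, 3.14, 3.14, 3.14].

INTERFACE

Orientations are given as a unit quaternion [x, y, z, w].
In Python, from workcell import * gives the robot as it stands. The module is installed in compiled form; this text tells all that it offers.
- The arm moves only by the tool arm_command, never from a script. Its arguments are lists of equal length, an entry for each row: "slide": the shift along the tool's x, y, z in cm, a list of three; "spin": the turn about the tool's z in degrees. A call has exactly 5 rows; each row is the pose to reach, as a shift and turn from the pose commanded when the call began, along the tool's axes at that moment; what a row does not reach only later rows make up. A row lasts 1/8 s, in which the tool goes at most 62.5 mm and 10.7 degrees, less where a joint would pass 70% of its speed; a pose out of reach is approached as far as the arm can. A call with a gripper value outside its range is refused whole. "jaw" is the finger opening in cm, from 0 to 8.54, set as the call begins (left out, the last holds). The fingers move at their own pace and stop on an object; the grip force is fixed at half the most. Time passes only in rows, so rows that repeat a pose let the fingers close, or fill a call up. It gives the time, the measured TCP pose, the force, the opening and the grip force at its end, in the units of the state.
- get_obs(): the state, without advancing time (a new reading comes with each control period).
- camera(name): name is "scene" or "top" or "wrist"; returns a dict with "pixels" (384x512x3 uint8, red, green, blue), "range_z" (384x512 float32, m along the optical axis (not along the pixel's ray), 0 where there is no reading), "intrinsics" (3x3 intrinsics, pixels), "rvec" (rotation vector, rad) and "tvec" (3), from world to camera coordinates, as OpenCV has them. Camera axes: x right, y down, z forward; pixel columns grow to the right and rows downward; lengths in m; the calibration is good to about 2 mm. A picture is of the moment at which its call begins.
- job_done(): hands the job in; it is judged then, once.
Trained networks look in a picture, given as the dict that the camera call returned (one of the last four; its "shot" number tells which), for a name from the list of things; names that differ only in an ending like _2 or _b are one class to them, and where a whole thing is asked for, a point or a joint stands for the part that bears it (a point fixed in the world has none). Each returns a list of dicts, best first, with "confidence" (0 to 1); they miss things now and then, are a little off and sometimes report something else, mostly with a low value. They report only what shows in the picture. A call takes as long as a camera call.
- recognise(picture, thing): "centre" ([column, row] in pixels, amid what is visible of it).
- landmark_of(picture, thing): "centre" ([column, row] in pixels: a listed point, or the origin of a listed thing).
The state is a dict: "clock": time; "joint_pos": joint angles; "joint_vel": joint speeds; "tau": joint torques, N m; "eef_pos": TCP position; "tool_rot": TCP orientation; "ft_force": force on the tool from outside, world axes, zero at the start; "ft_torque": the same for the moment, N m; "grip_width": finger opening in m; "grasp_force": force on a finger pad.
Only numpy, scipy, OpenCV 4.12 (cv2) and the standard library are available. Lean on these libraries where they do the work, as an engineer would, in place of code of your own. Each camera call takes 0.05 s, during which the arm holds its last target. There are 200 camera calls.

## Working session

There is one attempt and no reset: what is moved stays moved. The work goes in short steps, Python scripts to look and compute and a tool call to move; the robot and the scene stay as the last step left them, time stands still between calls to the robot, and variables do not carry over. Pictures are saved under pics/ and viewed, at most 13 in all, crops included, and the job is handed in when it is done.

Besides the shell and the picture viewer there is one more tool, called after ">>>" as name(argument=value, ...), one argument or row to a line, values as JSON. arm_command: Moves the arm, as the interface text tells. Its arguments: {"type":"object","properties":{"slide":{"type":"array","items":{"type":"array","items":{"type":"number"}}},"spin":{"type":"array","items":{"type":"number"}},"jaw":{"type":"number"}},"required":["slide","spin"]}

```bash
mkdir -p pics; cat > h.py <<'E'
from workcell import *
import numpy as np, cv2
from scipy.spatial.transform import Rotation as R
def ray(p,uv):
    K=np.array(p["intrinsics"]);Rm=cv2.Rodrigues(np.array(p["rvec"],float))[0];t=np.array(p["tvec"],float).ravel()
    d=Rm.T@np.linalg.inv(K)@np.array([uv[0],uv[1],1.]);return -Rm.T@t,d
def depthpt(p,uv):
    o,d=ray(p,uv);u,v=int(round(uv[0])),int(round(uv[1]));
    w=p["range_z"][max(v-1,0):v+2,max(u-1,0):u+2];w=w[w>0]
    return o+d*np.median(w) if w.size else None
def tri(obs):
    A=np.zeros((3,3));b=np.zeros(3);L=[]
    for p,uv in obs:
        o,d=ray(p,uv);d=d/np.linalg.norm(d);M=np.eye(3)-np.outer(d,d);A+=M;b+=M@o;L.append((o,d))
    x=np.linalg.solve(A,b);return x,[np.linalg.norm(np.cross(x-o,d)) for o,d in L]
def totool(x,s=None):
    s=s or get_obs();return R.from_quat(s["tool_rot"]).inv().apply(np.array(x)-s["eef_pos"])*100
def save(p,n): cv2.imwrite(f"pics/{n}.png",p["pixels"][:,:,::-1])
E
python3 - <<'E'
from h import *
np.set_printoptions(precision=4,suppress=True)
s=get_obs();print({k:(np.round(v,4).tolist()) for k,v in s.items()})
import workcell;print([n for n in dir(workcell) if n[0]!='_'])
P={n:camera(n) for n in("scene","top")}
for n,p in P.items(): save(p,n)
for t in["tin","tin_mouth","inner_lid","knob_top","outer_lid","collar_top","sugar_jar","salt_shaker","teaspoon"]:
    o=[]
    for n,p in P.items():
        for f in(landmark_of,):
            r=f(p,t)
            for q in r[:2]:print(t,n,np.round(q["centre"],1),round(q["confidence"],2),depthpt(p,q["centre"]))
            if r:o.append((p,r[0]["centre"]))
    if len(o)==2:print("  TRI",*tri(o))
try: print(grip_point_offset)
except Exception as e: print(e)
cv2.imwrite("pics/both.png",np.hstack([P["scene"]["pixels"][:,:,::-1],P["top"]["pixels"][:,:,::-1]])[:, :])
im=cv2.imread("pics/both.png");cv2.imwrite("pics/both.png",cv2.resize(im,(800,300)))
E
```

```text
{'clock': 0.0, 'joint_pos': [1.128, 0.2414, 0.0037, 1.3352, 0.0, 1.5708], 'joint_vel': [-0.0001, 0.0, -0.0001, -0.0002, -0.0001, 0.0018], 'tau': [0.0002, -37.2317, 25.2408, 0.0169, 0.0002, 0.0], 'eef_pos': [0.214, 0.4512, 0.2304], 'tool_rot': [0.2196, 0.9756, -0.001, -0.0002], 'ft_force': [0.2073, -0.1684, 0.2249], 'ft_torque': [0.0227, -0.0391, -0.0126], 'grasp_force': 0.0, 'grip_width': 0.0856}
['Unreachable', 'camera', 'get_obs', 'grip_point_offset', 'job_done', 'landmark_of', 'recognise']
tin scene [195.9 218.3] 0.59 [0.441  0.0794 0.0694]
tin_mouth scene [191.9 198.1] 0.8 [0.4917 0.1491 0.0481]
tin_mouth scene [305.3 283.5] 0.3 [ 0.3596 -0.3111  0.3348]
tin_mouth top [197.9 234.7] 0.86 [0.4812 0.131  0.0056]
  TRI [0.4725 0.1198 0.094 ] [np.float64(0.0013021478603387686), np.float64(0.0013021478603386961)]
inner_lid top [316.8 230.8] 0.62 [ 0.4856 -0.2452  0.0267]
outer_lid scene [306.3 283.1] 0.76 [ 0.3616 -0.3119  0.3343]
outer_lid top [317. 222.] 0.74 [ 0.5111 -0.2436  0.046 ]
outer_lid top [318.4 226.4] 0.63 [ 0.4971 -0.2468  0.0483]
  TRI [ 0.5127 -0.2494 -0.0029] [np.float64(0.005245414158625304), np.float64(0.005245414158625147)]
collar_top scene [190.9 199.6] 0.5 [0.4888 0.1513 0.042 ]
collar_top top [319.4 222.3] 0.8 [ 0.5099 -0.2508  0.0469]
collar_top top [203.5 236.3] 0.25 [0.4746 0.1113 0.0206]
  TRI [ 0.3838 -0.1352  0.4714] [np.float64(0.08250597785309674), np.float64(0.08250597785309678)]
sugar_jar scene [316.1 199.5] 0.98 [ 0.7168 -0.1271  0.0433]
sugar_jar top [275.2 153.9] 0.61 [ 0.7168 -0.1163  0.0986]
  TRI [ 0.7393 -0.1203  0.0156] [np.float64(0.004177109907476555), np.float64(0.004177109907476553)]
salt_shaker scene [202.7 140.2] 0.79 [0.6993 0.3117 0.0138]
salt_shaker top [141.8 164.7] 0.63 [0.7026 0.3057 0.0512]
  TRI [ 0.7159  0.3253 -0.007 ] [np.float64(0.0040791699192775956), np.float64(0.004079169919277632)]
0.0187
```

View pics/scene.png

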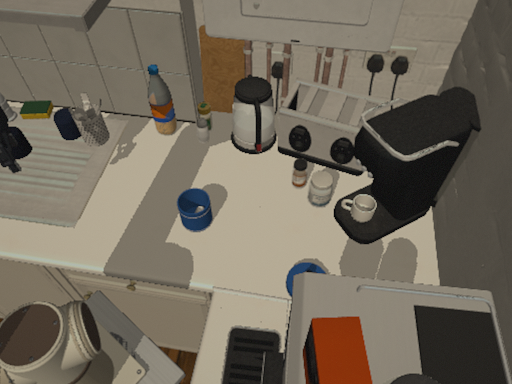

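View pics/top.png

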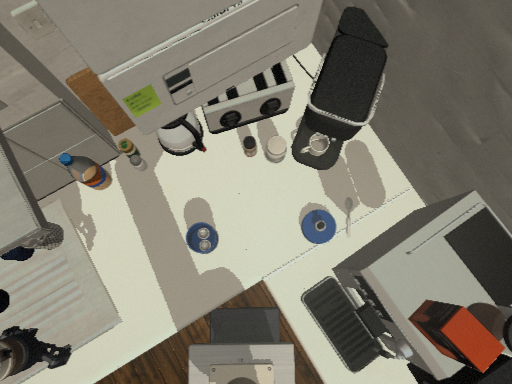

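The scene view has the open tin at (195,210) and the lids at (306,283), partly hidden behind the tall appliance. The top view shows the tin at (203,237), the lids at (318,227), the spoon at (349,215), the jar at (276,150) and the shaker at about (250,145) or (137,160). I'll map the tall obstacles around the lids next and work out the first move.

```bash
python3 - <<'E'
from h import *
np.set_printoptions(precision=3,suppress=True,linewidth=200)
H={}
for n in("top","scene"):
    p=camera(n);z=p["range_z"];K=np.array(p["intrinsics"]);Rm=cv2.Rodrigues(np.array(p["rvec"],float))[0];t=np.array(p["tvec"],float).ravel()
    v,u=np.mgrid[:384,:512];c=np.linalg.inv(K)@np.stack([u.ravel(),v.ravel(),np.ones(u.size)])*z.ravel()
    w=(Rm.T@(c-t[:,None])).T[z.ravel()>0]
    for a in w:
        i,j=int(np.floor(a[0]/.05)),int(np.floor(a[1]/.05))
        if 2<=i<17 and -10<=j<11:H[i,j]=max(H.get((i,j),-1),a[2])
    if n=="top":
        c=p["pixels"].reshape(-1,3)[z.ravel()>0].astype(int)
        b=(c[:,2]>c[:,0]+40)&(c[:,2]>60)
        for lo,hi,zz in((-.4,-.1,(.015,.035)),(0,.25,(.08,.1))):
            q=w[b&(w[:,1]>lo)&(w[:,1]<hi)&(w[:,0]>.3)&(w[:,0]<.65)&(w[:,2]>zz[0])&(w[:,2]<zz[1])];print(len(q),q.min(0),q.max(0),cv2.minEnclosingCircle(q[:,:2].astype(np.float32)))
print("y cm:",[j*5 for j in range(10,-11,-1)])
for i in range(16,1,-1):print(i*5,[int(100*H[i,j]) if (i,j) in H else None for j in range(10,-11,-1)])
for x in([.42,-.19,.26],[.472,.12,.25]):print(totool(x))
E
```

```text
656 [ 0.45  -0.301  0.02 ] [ 0.552 -0.202  0.033] ((0.5011354684829712, -0.25146353244781494), 0.05292215943336487)
87 [0.423 0.068 0.084] [0.509 0.155 0.096] ((0.4669105112552643, 0.11157206445932388), 0.04411850497126579)
y cm: [50, 45, 40, 35, 30, 25, 20, 15, 10, 5, 0, -5, -10, -15, -20, -25, -30, -35, -40, -45, -50]
80 [None, 34, 57, 13, 0, 21, 22, 22, 21, 19, 18, 18, 66, 65, 62, 36, 35, 35, 36, 57, 64]
75 [None, None, 59, 53, 11, 11, 22, 22, 22, 0, 51, 72, 70, 64, 36, 35, 35, 36, 36, 0, 63]
70 [44, 51, 55, 39, 11, 3, 1, 2, 21, 78, 77, 73, 10, 11, 36, 36, 36, 36, 0, 0, 0]
65 [41, 40, 25, 0, 8, 0, 0, 85, 84, 80, 0, 0, 0, 0, 0, 3, 32, 3, 0, 0, 0]
60 [0, 21, 55, 0, 0, 0, 0, 86, 57, 0, 0, 0, 0, 0, 0, 0, 0, 0, 0, 0, 0]
55 [0, 0, 55, 55, 0, 0, 0, 0, 0, 0, 0, 0, 0, 0, 0, 3, 3, 0, 1, 0, 0]
50 [17, 0, 55, 55, 0, 0, 0, 0, 9, 9, 0, 0, 0, 0, 2, 7, 7, 3, 1, 0, 33]
45 [17, 0, 55, 55, 55, 0, 0, 9, 9, 9, 0, 0, 0, 0, 2, 7, 7, 2, 0, 33, 35]
40 [55, 55, 55, 55, 55, 0, 0, 9, 9, 9, 0, 0, 0, 0, 0, 2, 2, 33, 35, 36, 36]
35 [55, 55, 55, 0, 0, 0, 0, 0, 0, 0, 0, 0, 0, 0, 0, 0, 33, 33, 33, 33, 33]
30 [0, 0, 1, 0, 0, 0, 0, 0, 0, 0, 0, 0, 0, 0, 4, 4, 32, 33, 33, 48, 33]
25 [34, 39, 39, 0, 0, 0, 0, 0, 0, 0, 0, -1, 0, 0, 5, 4, 4, 33, 48, 48, 49]
20 [35, 42, 50, 51, 0, 0, 0, 0, 0, 0, -89, -88, -88, 0, 0, 4, 4, 20, 48, 48, 49]
15 [0, 1, 47, 35, 0, 0, 0, 0, 0, 0, 0, 0, 0, 0, 0, 4, 4, 19, 32, 48, 48]
10 [0, 0, 0, 0, 0, 0, -88, 0, 0, 0, 0, 0, 0, 0, 0, 0, 4, 4, 20, 33, 33]
[-46.088 -49.172  -2.867]
[-37.506 -18.934  -1.869]
```

>>> arm_command(
  slide=[
    [-5, -2.5, 0],
    [-10, -5, 0],
    [-15, -7.5, 0],
    [-20, -10, 0],
    [-25, -12.5, 0],
  ],
  spin=[8, 16, 24, 32, 40],
)

```text
clock: 1.72
eef_pos: [0.3875, 0.2303, 0.2315]
tool_rot: [0.542, 0.84, 0.0, 0.0]
ft_force: [0.7, 0.3, -0.3]
grip_width: 0.0855
grasp_force: 0.0
```

```bash
python3 - <<'E'
from h import *
np.set_printoptions(precision=3,suppress=True,linewidth=200)
p=camera("wrist");save(p,"w1");s=get_obs();print(s["joint_pos"])
o,d=ray(p,(256,192));print(o,d,totool(o))
for r in landmark_of(p,"tin_mouth")[:2]:print(r,(lambda o,d:o+d*((.09-o[2])/d[2]))(*ray(p,r["centre"])))
for x in([.44,.10,.23],[.42,-.19,.26],[.501,-.2515,.2]):print(totool(x))
E
```

```text
[ 0.526  0.143 -0.116  1.31  -0.005  1.682]
[0.355 0.305 0.374] [ 0.129 -0.29  -0.948] [  8.632  -0.076 -14.27 ]
{'centre': [283.6, 307.0], 'confidence': 0.61} [0.471 0.115 0.09 ]
[-13.752  -0.591   0.167]
[-39.413 -14.255  -2.804]
[-48.324  -9.377   3.214]
```

View pics/w1.png

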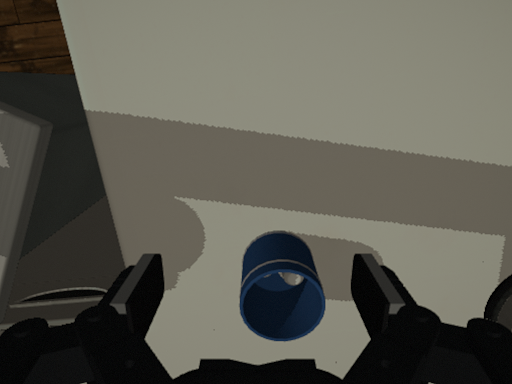

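The wrist view shows the open tin with its mouth at (283,307), between the fingers. That gives (0.471, 0.115) at rim height, which agrees with the top view. Next I go to the lids.

>>> arm_command(
  slide=[
    [-5, -1.5, 0],
    [-10, -3, 0],
    [-15, -5, 0],
    [-20, -6.5, 0],
    [-25, -8.5, 0],
  ],
  spin=[8, 16, 24, 32, 40],
)

```text
clock: 2.45
eef_pos: [0.4137, -0.0319, 0.2315]
tool_rot: [0.796, 0.605, 0.0, 0.0]
ft_force: [0.5, -0.1, -0.8]
grip_width: 0.0853
grasp_force: 0.0
```

```bash
cat > look.py <<'E'
from h import *
import sys
np.set_printoptions(precision=4,suppress=True,linewidth=200)
p=camera("wrist");s=get_obs();print(s["eef_pos"],s["joint_pos"],s["ft_force"])
zs=dict(tin_mouth=.09,knob_top=.074,collar_top=.048,outer_lid=.002)
for n,z in zs.items():
    for r in landmark_of(p,n)[:2]:
        o,d=ray(p,r["centre"]);print(n,r["centre"],round(r["confidence"],2),o+d*((z-o[2])/d[2]),depthpt(p,r["centre"]))
if len(sys.argv)>1: save(p,sys.argv[1]);np.savez(f"pics/{sys.argv[1]}.npz",**{k:p[k] for k in("range_z","intrinsics","rvec","tvec","pixels")})
for x in([.501,-.2515,.2],[.471,.115,.2]):print("totool",totool(x))
E
python3 look.py
```

```text
[ 0.4137 -0.0376  0.2315] [-0.0871  0.0719 -0.1972  1.3005 -0.0048  1.7648] [ 0.9243 -4.6379 -0.2795]
collar_top [374.2, 314.2] 0.8 [ 0.5011 -0.2443  0.048 ] [ 0.4563 -0.0425  0.2739]
outer_lid [365.6, 293.9] 0.78 [ 0.5044 -0.25    0.002 ] [ 0.4564 -0.0406  0.2645]
totool [-19.0035  14.2935   3.1141]
totool [15.5505  1.7139  3.1378]
```

>>> arm_command(
  slide=[
    [-2.5, 3, 0.5],
    [-5, 6.5, 1],
    [-7.5, 10, 1.5],
    [-10, 13, 2],
    [-10, 13, 2],
  ],
  spin=[3, 6, 9, 12, 12],
)

```text
clock: 3.32
eef_pos: [0.5137, -0.1614, 0.21]
tool_rot: [0.854, 0.52, -0.0, -0.001]
ft_force: [0.6, -0.3, -0.7]
grip_width: 0.0855
grasp_force: 0.0
```

```bash
python3 look.py w2
```

```text
[ 0.5128 -0.1604  0.2104] [-0.3035  0.3256  0.0658  1.3129  0.0005  1.7424] [-0.7087  0.5235 -0.4788]
knob_top [287.8, 263.0] 0.6 [ 0.5023 -0.2493  0.074 ] [ 0.5021 -0.2498  0.0731]
collar_top [287.4, 250.1] 0.66 [ 0.5038 -0.2503  0.048 ] [ 0.5065 -0.2414  0.0649]
outer_lid [282.0, 230.9] 0.57 [ 0.5018 -0.2491  0.002 ] [ 0.5068 -0.2332  0.0368]
totool [-8.6285  3.1857  1.1642]
totool [ 22.5917 -16.244    1.1728]
```

View pics/w2.png

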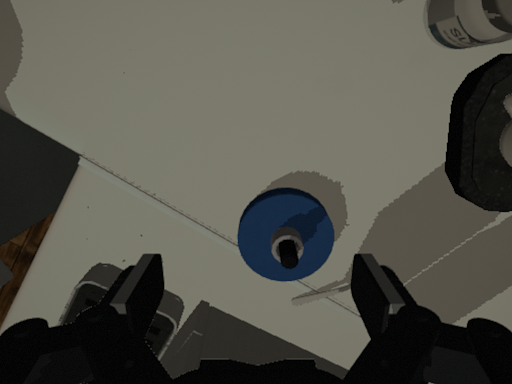

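The wrist view shows the nested lids, with the knob top at (288,263) and the collar at (287,245). The depth there reads 0.073, which matches the text. The spoon lies to the right at (320,293), clear of the fingers.

>>> arm_command(
  slide=[
    [-2.2, 0.8, 1],
    [-4.4, 1.6, 3],
    [-6.4, 2.4, 5],
    [-8.4, 3.2, 7],
    [-8.4, 3.2, 9],
  ],
  spin=[0, 0, 0, 0, 0],
)

```text
clock: 4.2
eef_pos: [0.502, -0.2516, 0.1214]
tool_rot: [0.854, 0.52, 0.0, 0.001]
ft_force: [-0.4, 0.2, 0.4]
grip_width: 0.0857
grasp_force: 0.0
```

```bash
python3 look.py w3; python3 - <<'E'
from h import *
print([totool(x) for x in ([.5022,-.2496,.051],)])
E
```

```text
[ 0.5004 -0.2501  0.1184] [-0.4637  0.4314 -0.0255  1.1179  0.0002  1.5847] [ 0.4497  0.3086 -2.259 ]
knob_top [256.3, 217.3] 0.63 [ 0.5031 -0.2502  0.074 ] [ 0.503  -0.2502  0.0738]
collar_top [258.2, 202.8] 0.96 [ 0.5042 -0.2507  0.048 ] [ 0.5081 -0.243   0.0712]
outer_lid [257.0, 184.5] 0.94 [ 0.5031 -0.2511  0.002 ] [ 0.5096 -0.2387  0.0472]
totool [-0.1498 -0.0937 -7.7558]
totool [ 31.04   -19.5724  -7.7798]
[array([ 0.07265321, -0.09486059,  7.14426524])]
```

View pics/w3.png

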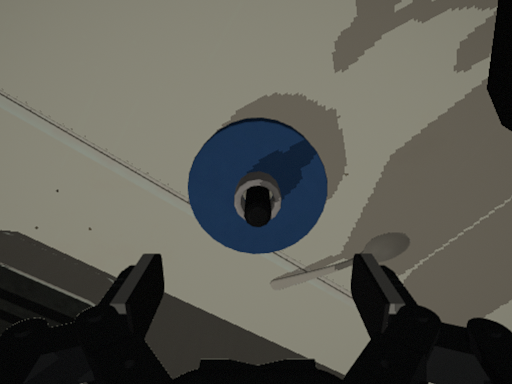

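The knob is centred between the fingers at (257,215). The spoon at (340,260) lies flat, well below the fingertips. I'll descend and grip.

>>> arm_command(
  slide=[
    [0, 0, 1.5],
    [0.1, 0.1, 3.5],
    [0.1, 0.1, 5.5],
    [0.1, 0.1, 7],
    [0.1, 0.1, 7],
  ],
  spin=[0, 0, 0, 0, 0],
)

```text
clock: 5.08
eef_pos: [0.5025, -0.2501, 0.0499]
tool_rot: [0.854, 0.52, -0.001, -0.001]
ft_force: [0.5, -0.5, 0.5]
grip_width: 0.0853
grasp_force: 0.0
```

>>> arm_command(
  slide=[
    [0, 0, 0],
    [0, 0, 0],
    [0, 0, 0],
    [0, 0, 0],
    [0, 0, 0],
  ],
  spin=[0, 0, 0, 0, 0],
  jaw=0,
)

```text
clock: 5.7
eef_pos: [0.5033, -0.2506, 0.0518]
tool_rot: [0.854, 0.52, -0.0, -0.0]
ft_force: [-2.1, 1.2, 5.2]
grip_width: 0.0158
grasp_force: 58.6
```

>>> arm_command(
  slide=[
    [0, 0, 0],
    [0, 0, 0],
    [0, 0, 0],
    [0, 0, 0],
    [0, 0, 0],
  ],
  spin=[0, 0, 0, 0, 0],
)

```text
clock: 6.32
eef_pos: [0.5033, -0.2507, 0.0518]
tool_rot: [0.854, 0.52, -0.0, -0.0]
ft_force: [-2.3, 2.1, 5.5]
grip_width: 0.0159
grasp_force: 58.7
```

>>> arm_command(
  slide=[
    [0, 0, -1],
    [0, 0, -3.5],
    [0, 0, -7],
    [0, 0, -10.5],
    [0, 0, -14],
  ],
  spin=[0, 0, 0, 0, 0],
)

```text
clock: 6.95
eef_pos: [0.5032, -0.2506, 0.1919]
tool_rot: [0.854, 0.52, -0.0, -0.0]
ft_force: [1.4, 0.2, -3.9]
grip_width: 0.0155
grasp_force: 59.0
```

```bash
python3 look.py w4; python3 - <<'E'
from h import *
s=get_obs();print(s["grip_width"],s["ft_force"],s["ft_torque"])
print([totool(x) for x in ([.471,.115,.195],)])
E
```

```text
[ 0.5056 -0.2518  0.1974] [-0.4621  0.3786  0.1083  1.2928  0.      1.5865] [ 0.8905 -1.2893  1.4215]
knob_top [255.9, 282.1] 0.89 [ 0.4601 -0.3326  0.074 ] [ 0.5039 -0.2498  0.2134]
outer_lid [253.5, 215.5] 0.62 [ 0.4741 -0.299   0.002 ] [ 0.5103 -0.2345  0.1794]
totool [-0.1799 -0.0992 -1.0433]
totool [ 30.9877 -19.6133  -0.9955]
0.015459561405847587 [ 0.39104218  0.42396729 -4.06372333] [ 0.02161432 -0.01292615  0.03758753]
[array([ 30.98770717, -19.61207634,  -0.49549929])]
```

View pics/w4.png

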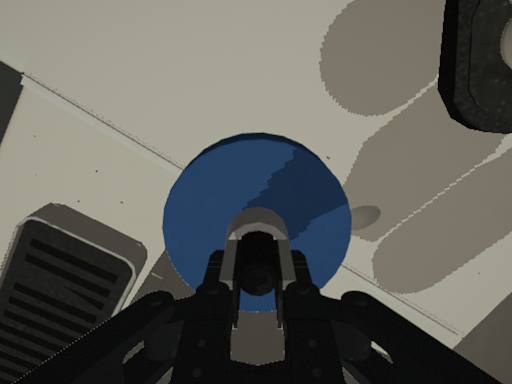

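The picture shows both lids hanging level from the knob at (257,270). The measured weight is about 4 N, so both are up. I'll move towards the tin and re-measure its mouth on the way.

>>> arm_command(
  slide=[
    [2, -2, -0.5],
    [6, -5.5, -1],
    [11, -10, -1.5],
    [15, -14, -2],
    [17, -17, -2],
  ],
  spin=[0, 0, 0, 0, 0],
)

```text
clock: 7.82
eef_pos: [0.4285, -0.0192, 0.2094]
tool_rot: [0.854, 0.521, -0.001, -0.001]
ft_force: [0.2, 0.2, -3.4]
grip_width: 0.0158
grasp_force: 59.2
```

```bash
python3 look.py w5; python3 - <<'E'
from h import *
s=get_obs();print(s["grip_width"],s["ft_force"],s["ft_torque"])
p=np.load("pics/w5.npz");z=p["range_z"];c=p["pixels"].astype(int)
K=p["intrinsics"];Rm=cv2.Rodrigues(p["rvec"])[0];t=p["tvec"].ravel()
v,u=np.mgrid[:384,:512];q=np.linalg.inv(K)@np.stack([u.ravel(),v.ravel(),np.ones(u.size)])*z.ravel()
w=(Rm.T@(q-t[:,None])).T
m=(z.ravel()>0)&(abs(w[:,2]-.0895)<.004)&(abs(w[:,0]-.47)<.08)&(abs(w[:,1]-.115)<.08)
print(m.sum(),cv2.minEnclosingCircle(w[m][:,:2].astype(np.float32)),w[m].min(0),w[m].max(0))
E
```

```text
[ 0.4257 -0.0165  0.2091] [-0.0417  0.1126 -0.2111  1.2546  0.0041  2.0022] [-5.2184  3.4307 -4.614 ]
knob_top [256.0, 284.4] 0.62 [ 0.3786 -0.1141  0.074 ] [ 0.4289 -0.0192  0.2313]
outer_lid [252.4, 217.9] 0.58 [ 0.3929 -0.0761  0.002 ] [ 0.4347 -0.0035  0.1981]
totool [-17.1503  16.8448   0.9976]
totool [14.0235 -2.6595  0.9887]
0.015390896701634767 [-0.10529285  0.42071778 -4.99386963] [-0.00757506 -0.00955383  0.0506679 ]
1127 ((0.4688567817211151, 0.11107516288757324), 0.044728051871061325) [0.42583472 0.06967114 0.08554778] [0.50960363 0.13394581 0.09129933]
```

View pics/w5.png

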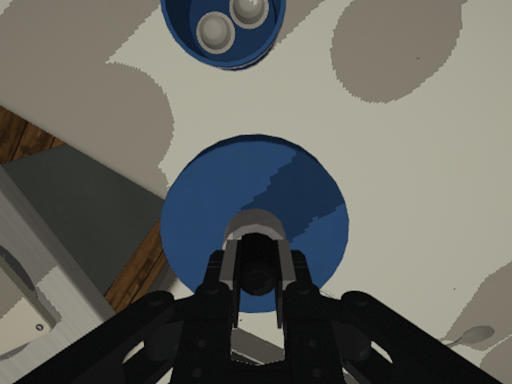

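The tin's near rim shows at the top of the picture, at about (224,60), and the lids are held at (255,220). I'll back off a little to see the whole rim.

>>> arm_command(
  slide=[
    [-2, -2, -1],
    [-4, -4, -2],
    [-5, -5, -2.5],
    [-5, -5, -2.5],
    [-5, -5, -2.5],
  ],
  spin=[0, 0, 0, 0, 0],
)

```text
clock: 8.7
eef_pos: [0.3642, -0.0432, 0.2361]
tool_rot: [0.854, 0.519, 0.0, 0.0]
ft_force: [0.2, 0.4, -3.0]
grip_width: 0.0159
grasp_force: 59.4
```

```bash
cat > rim.py <<'E'
from h import *
from scipy.optimize import least_squares
np.set_printoptions(precision=4,suppress=True,linewidth=200)
def pts(p):
    z=p["range_z"];v,u=np.mgrid[:384,:512];K=np.array(p["intrinsics"]);Rm=cv2.Rodrigues(np.array(p["rvec"],float))[0];t=np.array(p["tvec"],float).ravel()
    q=np.linalg.inv(K)@np.stack([u.ravel(),v.ravel(),np.ones(u.size)])*z.ravel()
    w=(Rm.T@(q-t[:,None])).T;return w[z.ravel()>0]
def disc(w,c,h,rr,rm):
    "fit circle of mean radius rm to ring points near height h"
    m=(abs(w[:,2]-h)<.003)&(np.hypot(w[:,0]-c[0],w[:,1]-c[1])<rr);w=w[m]
    f=least_squares(lambda a:np.hypot(w[:,0]-a[0],w[:,1]-a[1])-rm,c,loss="soft_l1",f_scale=.001)
    return len(w),f.x,np.abs(f.fun).mean(),cv2.minEnclosingCircle(w[:,:2].astype(np.float32)),np.median(w[:,2])
E
python3 - <<'E'
from rim import *
E2=[]
for i in range(4):
    p=camera("wrist");s=get_obs();E2.append(np.r_[s["eef_pos"]])
    print(disc(pts(p),[.469,.112],.0895,.06,.043))
    for r in landmark_of(p,"tin_mouth")[:1]:print(r,(lambda o,d:o+d*((.09-o[2])/d[2]))(*ray(p,r["centre"])))
    for r in landmark_of(p,"knob_top")[:1]:print(r["centre"],depthpt(p,r["centre"]))
save(p,"w6");print(np.array(E2),np.mean(E2,0))
E
```

```text
(0, array([0.469, 0.112]), np.float64(nan), ((0.0, 0.0), 0.0), np.float64(nan))
[256.5, 284.5] [ 0.3646 -0.0434  0.258 ]
(0, array([0.469, 0.112]), np.float64(nan), ((0.0, 0.0), 0.0), np.float64(nan))
{'centre': [469.3, 294.2], 'confidence': 0.31} [ 0.5012 -0.2557  0.09  ]
[258.0, 281.4] [ 0.3654 -0.0422  0.2575]
(0, array([0.469, 0.112]), np.float64(nan), ((0.0, 0.0), 0.0), np.float64(nan))
[257.4, 281.9] [ 0.3649 -0.0421  0.2579]
(0, array([0.469, 0.112]), np.float64(nan), ((0.0, 0.0), 0.0), np.float64(nan))
[256.8, 282.2] [ 0.3644 -0.0422  0.2579]
[[ 0.3641 -0.0431  0.236 ]
 [ 0.3637 -0.0428  0.236 ]
 [ 0.3635 -0.0428  0.2361]
 [ 0.3633 -0.0429  0.2363]] [ 0.3636 -0.0429  0.2361]rim.py:12: RuntimeWarning: Mean of empty slice.
  return len(w),f.x,np.abs(f.fun).mean(),cv2.minEnclosingCircle(w[:,:2].astype(np.float32)),np.median(w[:,2])
  ret = ret.dtype.type(ret / rcount)
  return _methods._mean(a, axis=axis, dtype=dtype,
```

>>> arm_command(
  slide=[
    [3, -2.5, 0],
    [7, -5.5, 0],
    [10.5, -8.5, 0],
    [12.5, -10.5, 0],
    [12.5, -10.5, 0],
  ],
  spin=[0, 0, 0, 0, 0],
)

```text
clock: 9.93
eef_pos: [0.327, 0.1177, 0.2364]
tool_rot: [0.853, 0.522, 0.0, -0.0]
ft_force: [0.1, -0.3, -3.5]
grip_width: 0.0157
grasp_force: 59.5
```

```bash
python3 - <<'E'
from rim import *
E2=[]
for i in range(4):
    p=camera("wrist");s=get_obs();E2.append(np.r_[s["eef_pos"]])
    print(disc(pts(p),[.469,.112],.0895,.06,.043))
    for r in landmark_of(p,"tin_mouth")[:1]:print(r,(lambda o,d:o+d*((.09-o[2])/d[2]))(*ray(p,r["centre"])))
    for r in landmark_of(p,"knob_top")[:1]:print(r["centre"],depthpt(p,r["centre"]))
save(p,"w7");print(np.array(E2),s["joint_pos"],s["tool_rot"])
E
```

```text
(1694, array([0.4699, 0.1151]), np.float64(0.0010979052581109314), ((0.47050368785858154, 0.11490099877119064), 0.045264460146427155), np.float64(0.0891174045496177))
{'centre': [408.8, 103.8], 'confidence': 0.66} [0.4722 0.1159 0.09  ]
[256.9, 284.9] [0.3274 0.1171 0.2581]
(1707, array([0.4699, 0.1151]), np.float64(0.0010783084898798023), ((0.4704701900482178, 0.11505234241485596), 0.04529878497123718), np.float64(0.08912122753743418))
{'centre': [408.4, 102.2], 'confidence': 0.56} [0.4729 0.1148 0.09  ]
[258.7, 280.9] [0.3295 0.1166 0.2577]
(1721, array([0.4699, 0.1151]), np.float64(0.0010897215583986642), ((0.47081121802330017, 0.11475566029548645), 0.04535188525915146), np.float64(0.08909135191757302))
{'centre': [402.9, 103.3], 'confidence': 0.64} [0.4685 0.1157 0.09  ]
[256.1, 282.5] [0.3284 0.1163 0.2581]
(1686, array([0.4699, 0.1151]), np.float64(0.0010796109895332905), ((0.47053906321525574, 0.11514449864625931), 0.045200347900390625), np.float64(0.08913419409022813))
{'centre': [406.3, 102.7], 'confidence': 0.92} [0.4712 0.115  0.09  ]
[258.4, 283.0] [0.3292 0.1158 0.2581]
[[0.3273 0.1168 0.2364]
 [0.3277 0.1157 0.2363]
 [0.3277 0.1156 0.2363]
 [0.3276 0.1158 0.2363]] [ 0.3398 -0.0671 -0.3239  1.314  -0.      2.3896] [ 0.8547  0.5192 -0.      0.    ]
```

View pics/w7.png

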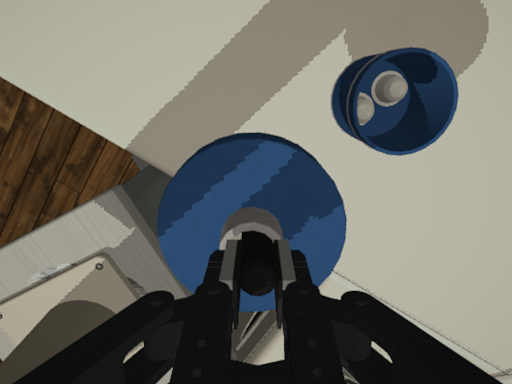

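The tin shows whole at upper right, its mouth at (405,103). The rim fit gives (0.4702, 0.1151, 0.089), which agrees with the network. Now to hover over the tin.

>>> arm_command(
  slide=[
    [1, 2.5, 0.5],
    [3, 6, 2],
    [5, 9.7, 4],
    [6.2, 12, 6],
    [6.5, 12.7, 7],
  ],
  spin=[0, 0, 0, 0, 0],
)

```text
clock: 11.15
eef_pos: [0.4709, 0.1153, 0.1647]
tool_rot: [0.855, 0.519, -0.001, -0.0]
ft_force: [0.2, 0.0, -3.7]
grip_width: 0.0153
grasp_force: 59.5
```

>>> arm_command(
  slide=[
    [0, 0, 0],
    [0, 0, 0.5],
    [0, 0, 1],
    [0, 0, 1.5],
    [0, 0, 1.5],
  ],
  spin=[0, 0, 0, 0, 0],
)

```text
clock: 11.78
eef_pos: [0.4696, 0.1156, 0.151]
tool_rot: [0.854, 0.52, -0.0, -0.0]
ft_force: [-0.4, 0.4, -3.6]
grip_width: 0.0159
grasp_force: 59.5
```

```bash
python3 - <<'E'
from rim import *
p=camera("wrist");camera("wrist");s=get_obs();print(s["eef_pos"],s["joint_pos"],s["ft_force"],totool([.4698,.1148,.1318]))
w=pts(p);e=s["eef_pos"]
print(disc(w,e[:2].tolist(),e[2]-.026,.06,.03)[0::3])
for r in landmark_of(p,"knob_top")[:1]:print(r["centre"],depthpt(p,r["centre"]))
save(p,"w8")
E
```

```text
[0.4701 0.1156 0.1514] [ 0.2412  0.2608 -0.1834  1.1264  0.      2.2896] [-0.4339  0.2903 -3.9473] [-0.0878  0.0103  1.9635]
(18119, ((0.4683734178543091, 0.11758462339639664), 0.054057296365499496))
[257.4, 283.9] [0.4705 0.1155 0.173 ]
```

View pics/w8.png

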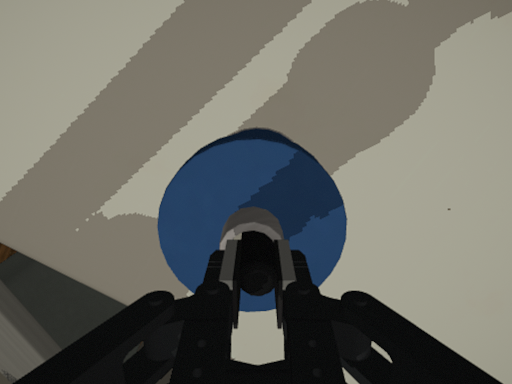

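The lids sit over the tin, with the blue plate centred at (252,220) and the knob in the grip. I'll lower slowly and watch the force.

>>> arm_command(
  slide=[
    [-0.1, 0, 0.3],
    [-0.1, 0, 0.6],
    [-0.1, 0, 0.9],
    [-0.1, 0, 1.1],
    [-0.1, 0, 1.3],
  ],
  spin=[0, 0, 0, 0, 0],
)

```text
clock: 12.55
eef_pos: [0.4697, 0.1147, 0.1381]
tool_rot: [0.854, 0.52, -0.0, -0.0]
ft_force: [-0.2, -0.5, -3.5]
grip_width: 0.0155
grasp_force: 59.5
```

>>> arm_command(
  slide=[
    [0, 0, 0.15],
    [0, 0, 0.3],
    [0, 0, 0.45],
    [0, 0, 0.6],
    [0, 0, 0.6],
  ],
  spin=[0, 0, 0, 0, 0],
)

```text
clock: 13.18
eef_pos: [0.4696, 0.1147, 0.1322]
tool_rot: [0.854, 0.52, -0.0, -0.0]
ft_force: [0.2, 0.3, -4.3]
grip_width: 0.0157
grasp_force: 59.5
```

Going in freely. I'll continue in fine steps until the flange lands.

>>> arm_command(
  slide=[
    [0, 0, 0.03],
    [0, 0, 0.06],
    [0, 0, 0.1],
    [0, 0, 0.1],
    [0, 0, 0.1],
  ],
  spin=[0, 0, 0, 0, 0],
)

```text
clock: 13.8
eef_pos: [0.4697, 0.1148, 0.1318]
tool_rot: [0.854, 0.52, 0.0, -0.0]
ft_force: [-2.9, 0.1, 3.9]
grip_width: 0.0158
grasp_force: 60.2
```

>>> arm_command(
  slide=[
    [0, 0, 0.03],
    [0, 0, 0.06],
    [0, 0, 0.06],
    [0, 0, 0.06],
    [0, 0, 0.06],
  ],
  spin=[0, 0, 0, 0, 0],
)

```text
clock: 14.42
eef_pos: [0.4698, 0.1149, 0.1317]
tool_rot: [0.854, 0.52, 0.001, 0.0]
ft_force: [-3.6, 0.4, 7.1]
grip_width: 0.0156
grasp_force: 60.7
```

Firmly seated: the height stops at 0.1317 against an expected 0.1318. Releasing the knob.

>>> arm_command(
  slide=[
    [0, 0, -0.1],
    [0, 0, -0.1],
    [0, 0, -0.1],
    [0, 0, -0.1],
    [0, 0, -0.1],
  ],
  spin=[0, 0, 0, 0, 0],
  jaw=8.5,
)

```text
clock: 15.05
eef_pos: [0.4697, 0.1147, 0.1316]
tool_rot: [0.854, 0.52, -0.0, -0.0]
ft_force: [0.3, 0.9, 0.2]
grip_width: 0.085
grasp_force: 0.0
```

>>> arm_command(
  slide=[
    [0, 0, -2],
    [0, 0, -5],
    [0, 0, -8],
    [0, 0, -8],
    [0, 0, -8],
  ],
  spin=[0, 0, 0, 0, 0],
)

```text
clock: 15.68
eef_pos: [0.4693, 0.1146, 0.211]
tool_rot: [0.854, 0.52, -0.0, -0.0]
ft_force: [0.1, 1.3, 0.4]
grip_width: 0.085
grasp_force: 0.0
```

```bash
python3 - <<'E'
from rim import *
for i in range(2):
    p=camera("wrist");s=get_obs();w=pts(p);print(s["eef_pos"],s["joint_pos"],s["ft_force"])
    for h,rm,rr,n in((.106,.035,.06,"plate"),(.128,.0145,.03,"collar"),(.154,.0045,.02,"knob")):print(n,disc(w,[.4698,.1148],h,rr,rm))
    for n in("knob_top","collar_top","outer_lid"):
        for r in landmark_of(p,n)[:1]:print(n,r["centre"],r["confidence"],(lambda o,d:o+d*(({"knob_top":.154,"collar_top":.128,"outer_lid":.082}[n]-o[2])/d[2]))(*ray(p,r["centre"])),depthpt(p,r["centre"]))
save(p,"w9")
E
```

```text
[0.469  0.1145 0.2106] [ 0.2395  0.2185 -0.0782  1.2761  0.      2.288 ] [0.232  0.4715 0.3812]
plate (11755, array([0.4687, 0.117 ]), np.float64(0.00907837717570187), ((0.46860337257385254, 0.11683208495378494), 0.05400295928120613), np.float64(0.10539262771180821))
collar (660, array([0.4686, 0.1167]), np.float64(0.001606243098809907), ((0.46877017617225647, 0.11698807030916214), 0.016915788874030113), np.float64(0.12713843205144895))
knob (439, array([0.4713, 0.1163]), np.float64(0.0017937244532220864), ((0.4708179831504822, 0.11618688702583313), 0.008625396527349949), np.float64(0.15296971438408805))
knob_top [254.0, 213.0] 0.64 [0.4684 0.1159 0.154 ] [0.4683 0.1157 0.1534]
collar_top [252.2, 197.7] 0.76 [0.4677 0.1179 0.128 ] [0.4712 0.1239 0.1477]
outer_lid [253.3, 179.1] 0.88 [0.4682 0.1183 0.082 ] [0.4748 0.1299 0.1274]
[0.4691 0.1146 0.2107] [ 0.2395  0.2187 -0.0776  1.2765 -0.      2.288 ] [ 0.3909  0.1244 -0.9899]
plate (11808, array([0.4687, 0.1169]), np.float64(0.009080351911133756), ((0.46862277388572693, 0.11690965294837952), 0.05395082011818886), np.float64(0.10539347368047672))
collar (658, array([0.4686, 0.1167]), np.float64(0.0016043186699808813), ((0.4687081575393677, 0.11720703542232513), 0.016885874792933464), np.float64(0.12722279889814106))
knob (436, array([0.4712, 0.1162]), np.float64(0.0017810770971821782), ((0.47087526321411133, 0.11569682508707047), 0.008319750428199768), np.float64(0.1528936132818367))
knob_top [257.5, 214.6] 0.65 [0.4696 0.1139 0.154 ] [0.4695 0.1137 0.1534]
collar_top [255.1, 195.6] 0.57 [0.4699 0.1184 0.128 ] [0.4731 0.1241 0.1469]
outer_lid [255.2, 179.7] 0.86 [0.469  0.1171 0.082 ] [0.4754 0.1288 0.1271]
```

View pics/w9.png

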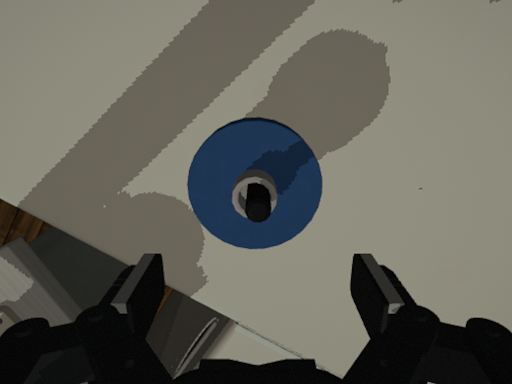

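The lids are seated and level: the plate is at z 0.105, the collar top at (253,196) and z 0.127, and the knob at (257,213) and z 0.153. These match the seated heights of 0.106, 0.128 and 0.154. Now I go down to the collar.

>>> arm_command(
  slide=[
    [0, 0, 2],
    [0, 0, 4.5],
    [0.1, 0, 7],
    [0.1, 0, 9],
    [0.1, 0, 10.1],
  ],
  spin=[0, 0, 0, 0, 0],
)

```text
clock: 16.7
eef_pos: [0.4695, 0.1154, 0.1095]
tool_rot: [0.854, 0.52, -0.001, -0.0]
ft_force: [0.5, -1.0, 0.7]
grip_width: 0.085
grasp_force: 0.0
```

>>> arm_command(
  slide=[
    [0, 0, 0],
    [0, 0, 0],
    [0, 0, 0],
    [0, 0, 0],
    [0, 0, 0],
  ],
  spin=[0, 0, 0, 0, 0],
  jaw=5,
)

```text
clock: 17.32
eef_pos: [0.4704, 0.1157, 0.111]
tool_rot: [0.854, 0.52, 0.0, 0.0]
ft_force: [0.0, -0.2, 0.7]
grip_width: 0.0502
grasp_force: 0.0
```

>>> arm_command(
  slide=[
    [0, 0, 0],
    [0, 0, 0],
    [0, 0, 0],
    [0, 0, 0],
    [0, 0, 0],
  ],
  spin=[0, 0, 0, 0, 0],
  jaw=2.5,
)

```text
clock: 17.95
eef_pos: [0.4703, 0.1157, 0.1112]
tool_rot: [0.854, 0.52, 0.0, 0.0]
ft_force: [-1.1, 0.2, 6.3]
grip_width: 0.0315
grasp_force: 59.4
```

Collar gripped at about 32 mm on the same scale that read 15.7 for the 18 mm knob. Lifting straight up, slowly at first.

>>> arm_command(
  slide=[
    [0, 0, -0.2],
    [0, 0, -0.5],
    [0, 0, -0.9],
    [0, 0, -1.4],
    [0, 0, -2],
  ],
  spin=[0, 0, 0, 0, 0],
)

```text
clock: 18.58
eef_pos: [0.4702, 0.1156, 0.1311]
tool_rot: [0.854, 0.52, -0.0, -0.0]
ft_force: [0.1, -1.2, -1.2]
grip_width: 0.0315
grasp_force: 59.5
```

>>> arm_command(
  slide=[
    [0, 0, -1],
    [0, 0, -2],
    [0, 0, -3.2],
    [0, 0, -4.5],
    [0, 0, -6],
  ],
  spin=[0, 0, 0, 0, 0],
)

```text
clock: 19.2
eef_pos: [0.4701, 0.1156, 0.1917]
tool_rot: [0.854, 0.52, 0.0, -0.0]
ft_force: [-0.7, -0.1, -0.4]
grip_width: 0.0315
grasp_force: 59.5
```

>>> arm_command(
  slide=[
    [0, 0, -1.5],
    [0, 0, -3.2],
    [0, 0, -5],
    [0, 0, -6.3],
    [0, 0, -7],
  ],
  spin=[0, 0, 0, 0, 0],
)

```text
clock: 19.82
eef_pos: [0.4704, 0.1157, 0.2617]
tool_rot: [0.854, 0.52, 0.001, 0.0]
ft_force: [-0.3, -0.4, -1.8]
grip_width: 0.0318
grasp_force: 59.5
```

>>> arm_command(
  slide=[
    [0, 0, 0],
    [0, 0, 0],
    [0, 0, 0],
    [0, 0, 0],
    [0, 0, 0],
  ],
  spin=[0, 0, 0, 0, 0],
)

```text
clock: 20.45
eef_pos: [0.4701, 0.1156, 0.2605]
tool_rot: [0.854, 0.52, -0.0, -0.0]
ft_force: [0.1, 0.2, -0.7]
grip_width: 0.0315
grasp_force: 59.5
```

```bash
python3 - <<'E'
from rim import *
s=get_obs();print(s["clock"],s["eef_pos"],s["ft_force"],s["grip_width"],s["joint_vel"])
a=camera("scene");b=camera("top");w=pts(camera("wrist"));e=s["eef_pos"]
m=(np.hypot(w[:,0]-e[0],w[:,1]-e[1])<.052)&(w[:,2]<e[2])&(w[:,2]>e[2]-.02);A=np.c_[w[m][:,:2],np.ones(m.sum())]
print("plate plane",np.linalg.lstsq(A,w[m][:,2],rcond=None)[0],np.median(w[m][:,2]))
for n in("inner_lid","knob_top","outer_lid","tin"):
    for p in(a,b):print(n,[(r["centre"],round(r["confidence"],2)) for r in recognise(p,n)[:2]])
W=pts(a);m=(np.hypot(W[:,0]-.47,W[:,1]-.115)<.06)&(W[:,2]<.16)&(W[:,2]>.01);print("seen heights",np.histogram(W[m][:,2],np.arange(.01,.17,.01)))
c=a["pixels"][130:260,120:290,::-1];d=b["pixels"][180:310,120:290,::-1]
cv2.imwrite("pics/end.png",cv2.resize(np.hstack([c,d]),None,fx=2.3,fy=2.3))
E
```

```text
20.45 [0.4701 0.1156 0.2605] [ 0.1224  0.2055 -0.7145] 0.03150487441115904 [ 0.0014 -0.0009  0.0022 -0.0003  0.0016 -0.0014]
plate plane [0.0001 0.     0.2548] 0.25481558787471914
inner_lid [([195.8, 202.9], 0.75), ([186.9, 163.7], 0.27)]
inner_lid []
knob_top [([192.4, 197.9], 0.93), ([184.3, 166.7], 0.54)]
knob_top [([214.8, 241.0], 0.52), ([213.1, 244.4], 0.43)]
outer_lid [([186.0, 163.2], 0.72)]
outer_lid [([204.5, 238.3], 0.83), ([211.0, 242.5], 0.39)]
tin [([200.4, 219.0], 0.58)]
tin []
seen heights (array([ 52,  64,  62,  65,  69,  57,  75,  72, 477, 149,  18,  13,  15,  17,  31]), array([0.01, 0.02, 0.03, 0.04, 0.05, 0.06, 0.07, 0.08, 0.09, 0.1 , 0.11, 0.12, 0.13, 0.14, 0.15, 0.16]))
```

View pics/end.png

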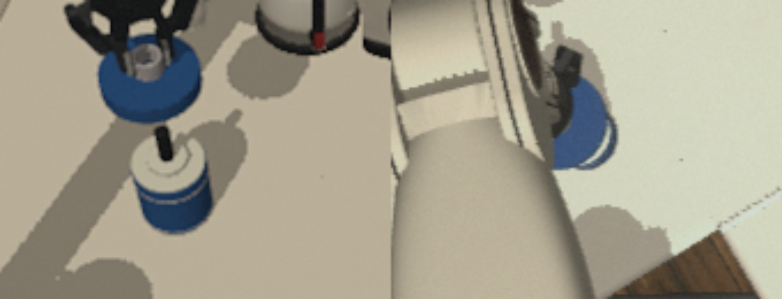

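The left crop shows the blue lid level in the gripper at (148,75), and the white inner lid seated on the tin with its knob up at (165,150). The plate rose from 0.1054 to 0.2548, about 15 cm, with no measurable tilt. Handing in.

```bash
python3 -c "
from workcell import *
print(job_done())"
```

```text
the job is handed in; nothing more can be done
None
```

Done: the white inner lid is seated on the tin, and the gripper is holding the blue outer lid level and still over it, about 15 cm above where it sat.

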